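Start the induction hob and set its power dial to the red line

TASK

The lidded saucepan is already standing on the induction hob. Switch the hob on by pressing its round green start button right down with a fingertip and letting it come up again; after that turn the black power dial clockwise, by pushing its raised bar round with a fingertip, until the white index line points at the long red line of the scale. Do not pinch the bar between the fingers, and leave the saucepan, mixing bowl, ramekin and palette knife where they are.

Things in the scene. Friction and masses are not known exactly. Their poses are not given: they have to be found in the camera images.
- hob: fixed portable induction hob, a steel box 400 mm deep (x) x 330 wide (y) with its control strip's top 65 mm above the worktop. Origin on the worktop under its centre; own x points from the control strip (near side) to the back, own y to the left as seen from the strip, z up. The control strip is the steel band from x -200 to -91 mm, the rest is black glass 4 mm higher. The dial's axis is at (-145, 70) mm, the start button at (-145, -90) mm in this frame
- dial_axis (a point): point on the dial's upright turning axis, at the height of the top of its skirt, 8 mm above the control strip. The dial is a black round skirt of 74 mm diameter and 8 mm height carrying a straight raised bar through its centre, 62 mm long, 12 mm wide and 22 mm high (top 30 mm above the strip). A white index line runs on the bar's top from the centre to one end and down to the skirt's edge. Nothing else stands up within 90 mm of the axis
- dial_index (a point): outer end of the white index line, on the dial skirt's top at its edge, 37 mm from the axis; it turns with the dial. The direction from dial_axis to this point is the direction of the bar's index half
- red_line (a point): fixed point on the hob where dial_index must come: 37 mm from the dial's axis, at the skirt's height, straight in line with the long red scale line, which is printed on the strip from 40 to 54 mm from the axis. The other nine scale lines are shorter and black, 30 degrees apart; the red line is the seventh, counted clockwise from the off line
- dial (a joint): dial angle in rad, 0 at the off line (index towards the near left corner), growing clockwise seen from above, stop at 4.71; the index is exactly at the red line at 3.142. It starts somewhere between 0 and 2.0. It turns freely except for a steady friction of 0.07 N m (about 3 N at the bar's end) and stays where it is left, with no clicks or spring
- start_top (a point): centre of the top of the round green start button, 26 mm diameter, standing 9 mm proud of the control strip; pressed straight down
- start (a joint): how far the start button is down, in m: 0 when up, 0.005 fully down. A spring brings it back; it takes about 1.5 N to start and 5 N to push fully down
- saucepan: closed steel saucepan with lid on the hob's glass, 170 mm diameter, 118 mm high to the top of the lid's knob, with a black stick handle along its own +x reaching 258 mm from its centre, 68 mm above its base. Origin: centre of its base. Leave alone
- mixing_bowl: steel mixing bowl, 210 mm diameter, 90 mm high, with a cream-coloured spatula leaning in it (to 132 mm high), on the worktop to the right of the hob. Origin: centre of its underside. Leave alone
- ramekin: white ceramic ramekin, 80 mm diameter, 48 mm high, on the worktop to the left of the hob's control strip. Origin: centre of its underside. Leave alone
- knife_handle (a point): palette knife lying on the worktop to the left of the hob, 320 mm long, with a wooden handle 115 mm long and 18 mm high, and a flat steel blade pointing away from the robot. This point: middle of the handle, 9 mm above the worktop. Leave alone

How it is judged:
By the outcome, as a careful person would: the job done as asked, in the order asked, and still so for the second after the job is handed in, with the robot touching nothing.
It also fails if it takes over 48 s, if anything falls off the work surface, if the arm or the gripper's body presses on something with over 40 N, if the wrist force passes 120 N, or if a joint passes its speed limit or range.

ROBOT

A 6-joint arm with a two-finger parallel gripper is mounted at the origin on the work surface. World frame = base frame: x ahead of the robot, y to its left, z up, the work surface at z = 0. Lengths are in m, angles in rad, forces in N, time in s.
With the tool pointing down it reaches from about 0.225 to 0.875 m from the base axis. Payload 3.4 kg.
Tool frame: the origin (TCP) lies between the finger pads; the fingertips stand 11 mm ahead of it and the grasp point (between the pads) lies 8 mm behind it; z points along the fingers, y is the line along which they close (so a half turn about z gives the same grasp; the last joint's range is limited). The gripper opens to 85 mm and grips with 20 to 120 N. Pads are 22 mm wide; open, the fingers measure 114 mm over their backs; the gripper's body (76 mm by 85 mm) begins 54 mm behind the grasp point. The pads swing forward as they close: fully open they stand 13 mm farther back than shut.
Start: joints at [-1.283, 0.276, 1.505, -0, 1.361, -0.121], TCP at [0.229, -0.528, 0.242] pointing down, gripper open.
Joint ranges: [-2.89, 2.89], [-0.75, 2.08], [0.22, 2.7], [-1.18, 4.32], [0.11, 2.71], [-2.7, 2.7]. Speed limits (rad/s): [2.57, 2.57, 3.14, 3.14, 3.14, 3.14].

INTERFACE

Orientations are given as a unit quaternion [w, x, y, z].
In Python, from rig import sensors, eyes, manip gives the robot as it stands.
- The arm moves only by the tool drive_tool, never from a script. Its argument "deltas" is a list of rows, each an object with "linear": the shift along the world's x, y, z in mm, a list of three; "twist": the turn about the world's z in degrees; "claw": the opening, from 0 (shut) to 1 (fully open). In form: [{"linear": [tx, ty, tz], "twist": twist, "claw": claw}, ...]. A call has 1 to 12 rows; each row is the pose to reach, as a shift and turn from the pose commanded when the call began; what a row does not reach only later rows make up. A row lasts 1/12 s, in which the tool goes at most 41.7 mm and 7.16 degrees, less where a joint would pass 70% of its speed; a pose out of reach is approached as far as the arm can. A call with a gripper value outside its range is refused whole. The fingers move at their own pace and stop on an object; "squeeze" is the grip in N (left out, the last holds). Time passes only in rows, so rows that repeat a pose let the fingers close. It gives the time, the measured TCP pose, the force, the opening and the grip force at its end, in the units of the state.
- sensors.get_state(): the state, without advancing time (a new reading comes with each control period).
- eyes.get_image(name): name is "scene" or "side" or "wrist"; returns the picture (420x560x3 uint8, red, green, blue); there is no depth.
- eyes.camera_model(name): a dict with "intrinsics" (3x3 intrinsics, pixels), "R" (3x3) and "t" (3): a world point X has camera coordinates R X + t. Camera axes: x right, y down, z forward; pixel columns grow to the right and rows downward; lengths in m; the calibration is good to about 2 mm. A picture is of the moment at which its call begins: read the wrist's pose just before it. camera_model takes no time and is no camera call; for the wrist camera it gives the pose at the moment of the call.
- manip.sign_off(): hands the job in; it is judged then, once.
The state is a dict: "clock": time; "qpos": joint angles; "qd": joint speeds; "effort": joint torques, N m; "position": TCP position; "ee_rot": TCP orientation; "contact_force": force on the tool from outside, world axes, zero at the start; "moment": the same for the moment, N m; "width": finger opening in m; "gripper_force": force on a finger pad.
Only numpy, scipy, OpenCV 4.12 (cv2) and the standard library are available. Lean on these libraries where they do the work, as an engineer would, in place of code of your own. Each camera call takes 0.05 s, during which the arm holds its last target. There are 200 camera calls.

## Working session

There is one attempt and no reset: what is moved stays moved. The work goes in short steps, Python scripts to look and compute and a tool call to move; the robot and the scene stay as the last step left them, time stands still between calls to the robot, and variables do not carry over. Pictures are saved under pics/ and viewed, at most 10 in all, crops included, and the job is handed in when it is done.

Besides the shell and the picture viewer there is one more tool, called as name(argument=value, ...), one argument or row to a line, values as JSON. drive_tool: Moves the arm, as the interface text tells. Its arguments: {"type":"object","properties":{"deltas":{"type":"array","items":{"type":"object","properties":{"linear":{"type":"array","items":{"type":"number"}},"twist":{"type":"number"},"claw":{"type":"number"}}}},"squeeze":{"type":"number"}},"required":["deltas"]}

```bash
mkdir -p pics; python3 - <<'E'
from rig import sensors, eyes
import cv2
s=sensors.get_state(); print(s)
for n in("scene","side"):
    cv2.imwrite(f"pics/{n}0.png",eyes.get_image(n)[:,:,::-1])
    m=eyes.camera_model(n); print(n,m)
E
```

```text
{'clock': 0.0, 'qpos': array([-1.28300663e+00,  2.76607422e-01,  1.50616144e+00, -7.55232066e-06,
        1.36073133e+00, -1.21023390e-01]), 'qd': array([-0.00041737, -0.00097165, -0.00028179,  0.00137972, -0.00163282,
       -0.00054756]), 'effort': array([-1.08752061e-03, -4.16767645e+01, -2.45801532e+01, -5.85207249e-05,
        1.11244130e-02,  3.23514587e-05]), 'position': array([ 0.22840226, -0.52711005,  0.24142136]), 'ee_rot': array([-9.50146180e-04,  9.79181014e-01,  2.02986777e-01, -8.31155821e-05]), 'contact_force': array([-0.64324948,  0.11669539,  0.58514203]), 'moment': array([-0.00164095, -0.03723587, -0.0210354 ]), 'gripper_force': 0.0, 'width': 0.08541085074834537}
scene {'intrinsics': array([[517.52344716,   0.        , 274.78604004],
       [  0.        , 517.52344716, 208.94694275],
       [  0.        ,   0.        ,   1.        ]]), 'R': array([[-0.33796795,  0.94110604, -0.00985325],
       [ 0.54628767,  0.18763498, -0.81631054],
       [-0.76638597, -0.2812695 , -0.57752923]]), 't': array([ 0.21501944, -0.24983695,  1.59368052])}
side {'intrinsics': array([[406.83648839,   0.        , 274.27243345],
       [  0.        , 406.83648839, 202.71831236],
       [  0.        ,   0.        ,   1.        ]]), 'R': array([[-0.98458108, -0.17464011, -0.01004594],
       [-0.10629841,  0.64291915, -0.758522  ],
       [ 0.13892709, -0.74575854, -0.65157   ]]), 't': array([0.55855515, 0.12911682, 1.07160128])}
```

View pics/scene0.png

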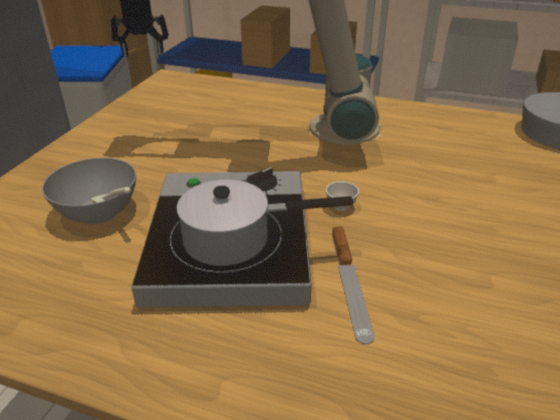

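View pics/side0.png

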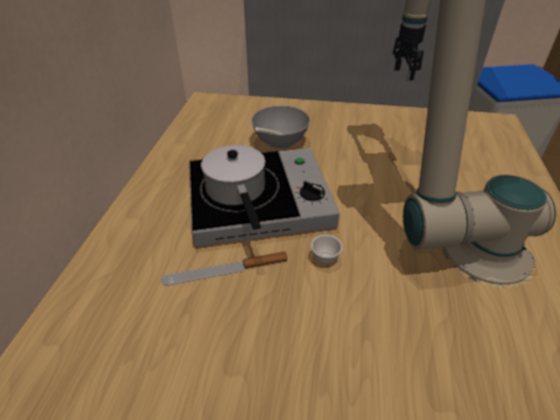

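The scene view shows the button at about (194,182) and the dial at about (263,181). In the side view they are at (300,161) and (313,191). The pan handle points left (+y) over the glass, behind the strip.

```bash
cat > h.py <<'E'
import numpy as np, cv2
from rig import sensors, eyes
def ray(m,px):
    d=m["R"].T@np.linalg.inv(m["intrinsics"])@np.array([px[0],px[1],1.]); c=-m["R"].T@m["t"]; return c,d
def onz(m,px,z):
    c,d=ray(m,px); return c+d*(z-c[2])/d[2]
def proj(m,X):
    p=m["intrinsics"]@(m["R"]@np.asarray(X,float)+m["t"]); return p[:2]/p[2]
E
python3 - <<'E'
from h import *
np.set_printoptions(precision=4,suppress=True)
S=eyes.camera_model("scene");D=eyes.camera_model("side");W=eyes.camera_model("wrist")
print("btn",onz(S,(194,182),.074),onz(D,(300,161),.074))
print("dial",onz(S,(263,181),.085),onz(D,(313,191),.085))
s=sensors.get_state(); print(W, -W["R"].T@W["t"]-s["position"])
cv2.imwrite("pics/w0.png",eyes.get_image("wrist")[:,:,::-1])
E
```

```text
btn [ 0.5339 -0.2364  0.074 ] [ 0.5257 -0.2287  0.074 ]
dial [ 0.494  -0.0789  0.085 ] [ 0.4696 -0.0738  0.085 ]
{'intrinsics': array([[322.4239,   0.    , 279.8727],
       [  0.    , 322.4239, 209.6522],
       [  0.    ,   0.    ,   1.    ]]), 'R': array([[ 0.3973, -0.9177, -0.0009],
       [-0.875 , -0.3791,  0.3011],
       [-0.2767, -0.1188, -0.9536]]), 't': array([-0.5741, -0.0399,  0.3799])} [0.0698 0.0304 0.1322]
```

drive_tool(
  deltas=[
    {"linear":[25,33,10],"twist":0,"claw":0},
    {"linear":[50,67,20],"twist":0,"claw":0},
    {"linear":[75,100,20],"twist":-2,"claw":0},
    {"linear":[100,133,20],"twist":-4,"claw":0},
    {"linear":[125,167,20],"twist":-6,"claw":0},
    {"linear":[150,203,20],"twist":-7,"claw":0},
    {"linear":[175,237,20],"twist":-7,"claw":0},
    {"linear":[200,270,20],"twist":-7,"claw":0},
    {"linear":[225,303,20],"twist":-7,"claw":0},
    {"linear":[250,337,20],"twist":-7,"claw":0},
    {"linear":[270,365,20],"twist":-7,"claw":0},
    {"linear":[270,365,20],"twist":-7,"claw":0},
  ],
)

```text
clock: 1.15
position: [0.502, -0.1565, 0.262]
ee_rot: [-0.002, 0.989, 0.146, 0.002]
contact_force: [0.3, -0.6, -0.2]
width: 0.0001
gripper_force: 0.0
```

```bash
python3 - <<'E'
from h import *
s=sensors.get_state(); print(s["clock"],s["position"],s["ee_rot"],s["qpos"])
cv2.imwrite("pics/w1.png",eyes.get_image("wrist")[:,:,::-1])
E
```

```text
1.15 [ 0.50197885 -0.15654849  0.26204772] [-0.00195998  0.98926104  0.14613753  0.001605  ] [-0.43809322  0.19005115  1.57267876  0.00513536  1.37835237  0.83839576]
```

View pics/w1.png

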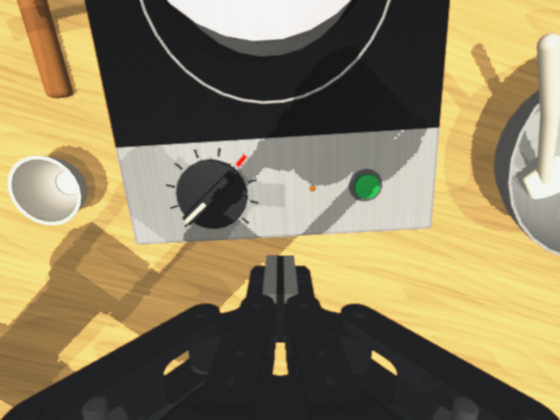

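The wrist view shows the dial centre near (212,194), the white index tip at (186,220) and the red line at (241,160). The index is almost opposite the red line, so the dial is near 0. The button is at (367,185). I'll refine these points and check the clearance to the pan.

```bash
cat >> h.py <<'E'
def fitimg(m,im):
    hsv=cv2.cvtColor(im,cv2.COLOR_RGB2HSV)
    g=cv2.inRange(hsv,(45,90,40),(85,255,255)); r=cv2.inRange(hsv,(0,150,120),(6,255,255))|cv2.inRange(hsv,(174,150,120),(180,255,255))
    def cen(k):
        n,l,s,c=cv2.connectedComponentsWithStats(k); i=1+np.argmax(s[1:,4]); return c[i],s[i]
    return cen(g),cen(r)
E
python3 - <<'E'
from h import *
from scipy.optimize import least_squares
np.set_printoptions(precision=4,suppress=True)
m=eyes.camera_model("wrist"); im=cv2.imread("pics/w1.png")[:,:,::-1].copy()
(g,gs),(r,rs)=fitimg(m,im); print(g,gs,r,rs)
# corners of strip front and glass edge (approx px) for hob pose
obs=[(-.145,-.09,.074,g),(-.145,.07,.073,(212,194)),(-.2,.165,.065,(137,243)),(-.2,-.165,.065,(432,227))]
th0=np.radians(20)
def T(p,x,y): c,s=np.cos(p[2]),np.sin(p[2]); return p[0]+c*x-s*y,p[1]+s*x+c*y
f=lambda p:np.concatenate([proj(m,[*T(p,x,y),z])-q for x,y,z,q in obs])
o=least_squares(f,[.65,-.1,th0]); p=o.x; print("hob",p,np.degrees(p[2]),o.fun)
A=np.array(T(p,-.145,.07)); B=np.array(T(p,-.145,-.09)); print("axis",A,"btn",B,onz(m,g,.074))
R=onz(m,r,.065)[:2]-A; print("red r",np.linalg.norm(R),np.degrees(np.arctan2(R[1],R[0])))
I=onz(m,(186,220),.073)[:2]-A; print("idx r",np.linalg.norm(I),np.degrees(np.arctan2(I[1],I[0])), "hob+135",np.degrees(p[2])+135)
S=eyes.camera_model("scene");D=eyes.camera_model("side")
for q in (onz(S,(221,190),.187),onz(D,(232,154),.187)):
    d=q[:2]-p[:2];c,s=np.cos(p[2]),np.sin(p[2]); print("pan in hob",c*d[0]+s*d[1],-s*d[0]+c*d[1])
cv2.imwrite("pics/w1c.png",cv2.resize(im[130:260,110:290,::-1],None,fx=4,fy=4,interpolation=cv2.INTER_CUBIC))
E
```

```text
[366.4256 185.9332] [354 174  26  25 524] [240.8125 160.25  ] [236 155  10  11  48]
hob [ 0.6324 -0.1101  0.3517] 20.151254255634804 [ 1.5379 -1.1684 -0.3605 -0.4493 -3.0075  1.6086  1.6887  1.104 ]
axis [ 0.4722 -0.0944] btn [ 0.5273 -0.2446] [ 0.5257 -0.2435  0.074 ]
red r 0.04480238547147764 -25.77417961027599
idx r 0.040812264986199255 151.67221154838043 hob+135 155.1512542556348
pan in hob 0.07287948713576482 0.0026276693902324705
pan in hob 0.07134701162441265 0.016458460114125367
```

View pics/w1c.png

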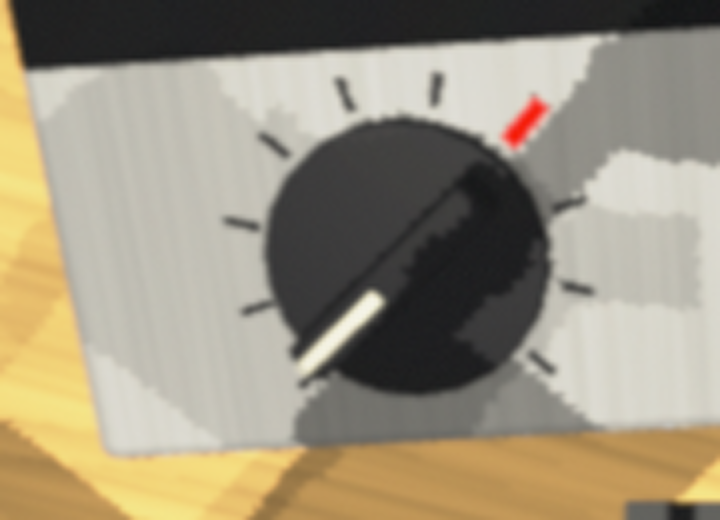

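The crop shows ten scale lines, with the index sitting on the off line and red 180° further clockwise. The pan's front edge is well clear. I'll press the button first.

drive_tool(
  deltas=[
    {"linear":[10,-35,-10],"twist":0,"claw":0},
    {"linear":[20,-70,-20],"twist":0,"claw":0},
    {"linear":[24,-87,-40],"twist":0,"claw":0},
    {"linear":[24,-87,-70],"twist":0,"claw":0},
    {"linear":[24,-87,-100],"twist":0,"claw":0},
    {"linear":[24,-87,-130],"twist":0,"claw":0},
    {"linear":[24,-87,-155],"twist":0,"claw":0},
    {"linear":[24,-87,-165],"twist":0,"claw":0},
    {"linear":[24,-87,-170],"twist":0,"claw":0},
    {"linear":[24,-87,-170],"twist":0,"claw":0},
  ],
)

```text
clock: 2.03
position: [0.5219, -0.2502, 0.0918]
ee_rot: [-0.0, 0.99, 0.142, -0.001]
contact_force: [0.5, -0.7, -0.3]
width: -0.0001
gripper_force: 0.0
```

```bash
python3 - <<'E'
from h import *
m=eyes.camera_model("wrist"); im=eyes.get_image("wrist"); cv2.imwrite("pics/w2.png",im[:,:,::-1])
s=sensors.get_state(); print(s["position"],proj(m,s["position"]-[0,0,.011]))
print(proj(m,[.526,-.244,.074]))
E
```

```text
[ 0.5228128  -0.25049809  0.09300463] [281.1669639 268.9104029]
[270.64490786 252.79704671]
```

View pics/w2.png

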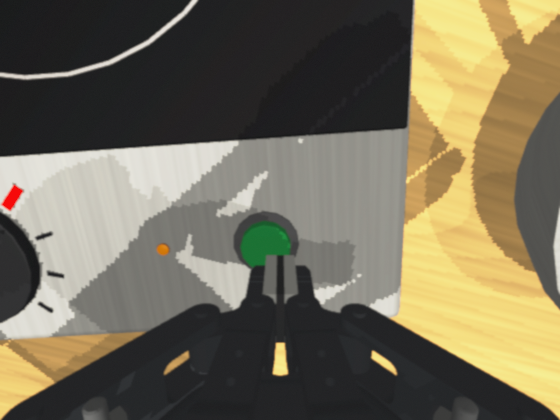

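The button top is at about (265,243), a little ahead and to the left of the fingertip at about (281,262).

```bash
python3 - <<'E'
from h import *
np.set_printoptions(precision=4,suppress=True)
m=eyes.camera_model("wrist"); s=sensors.get_state(); im=eyes.get_image("wrist"); 
print(s["clock"],s["position"],s["qd"])
print("btn",onz(m,(264.5,243),.074))
print("red",onz(m,(12,196),.065))
E
```

```text
2.0833 [ 0.5228 -0.2505  0.093 ] [ 0.0043 -0.02   -0.0238  0.0031  0.0024  0.0039]
btn [ 0.5307 -0.2399  0.074 ]
red [ 0.5156 -0.1091  0.065 ]
```

drive_tool(
  deltas=[
    {"linear":[7,10,0],"twist":0,"claw":0},
    {"linear":[7,10,-3],"twist":0,"claw":0},
    {"linear":[7,10,-6],"twist":0,"claw":0},
    {"linear":[7,10,-9],"twist":0,"claw":0},
    {"linear":[7,10,-11],"twist":0,"claw":0},
    {"linear":[7,10,-12],"twist":0,"claw":0},
    {"linear":[7,10,-13],"twist":0,"claw":0},
    {"linear":[7,10,-13],"twist":0,"claw":0},
    {"linear":[7,10,-13],"twist":0,"claw":0},
  ],
)

```text
clock: 2.88
position: [0.5302, -0.2395, 0.0801]
ee_rot: [0.0, 0.99, 0.143, 0.001]
contact_force: [0.5, 2.6, 4.6]
width: -0.0001
gripper_force: 2.8
```

drive_tool(
  deltas=[
    {"linear":[0,0,-1],"twist":0,"claw":0},
    {"linear":[0,0,-2],"twist":0,"claw":0},
    {"linear":[0,0,-2],"twist":0,"claw":0},
    {"linear":[0,0,-2],"twist":0,"claw":0},
  ],
)

```text
clock: 3.22
position: [0.5302, -0.2395, 0.0799]
ee_rot: [0.0, 0.99, 0.143, 0.001]
contact_force: [-1.9, 4.3, 15.6]
width: 0.0001
gripper_force: 8.0
```

drive_tool(
  deltas=[
    {"linear":[0,0,15],"twist":0,"claw":0},
    {"linear":[0,0,45],"twist":0,"claw":0},
    {"linear":[0,0,80],"twist":0,"claw":0},
    {"linear":[-15,25,105],"twist":0,"claw":0},
    {"linear":[-35,55,120],"twist":0,"claw":0},
    {"linear":[-55,85,120],"twist":0,"claw":0},
    {"linear":[-75,115,120],"twist":0,"claw":0},
    {"linear":[-85,135,120],"twist":0,"claw":0},
    {"linear":[-85,135,120],"twist":0,"claw":0},
    {"linear":[-85,135,120],"twist":0,"claw":0},
    {"linear":[-85,135,120],"twist":0,"claw":0},
    {"linear":[-85,135,120],"twist":0,"claw":0},
  ],
)

```text
clock: 4.22
position: [0.4454, -0.1058, 0.1972]
ee_rot: [0.0, 0.99, 0.143, 0.0]
contact_force: [0.6, 0.0, -0.0]
width: 0.0002
gripper_force: 0.0
```

```bash
cat >> h.py <<'E'
def top(fn,A,half=.075,N=600):
    "rectified top view of the skirt/strip plane around A; col right = world -y, up = +x"
    s=sensors.get_state(); m=eyes.camera_model("wrist"); im=eyes.get_image("wrist")
    print(s["clock"],s["position"],s["ee_rot"])
    k=N/(2*half)
    w=[(A[0]+a*half,A[1]+b*half,.073) for a,b in((1,1),(1,-1),(-1,-1),(-1,1))]
    H=cv2.getPerspectiveTransform(np.float32([proj(m,x) for x in w]),np.float32([(0,0),(N,0),(N,N),(0,N)]))
    out=cv2.warpPerspective(im,H,(N,N),flags=cv2.INTER_CUBIC); cv2.imwrite(fn,out[:,:,::-1]); return m,im,out,k
E
python3 - <<'E'
from h import *
top("pics/t1.png",(.476,-.090))
E
```

```text
4.2167 [ 0.44535318 -0.10575482  0.19723579] [4.62521257e-04 9.89793994e-01 1.42504827e-01 1.02629950e-04]
```

View pics/t1.png

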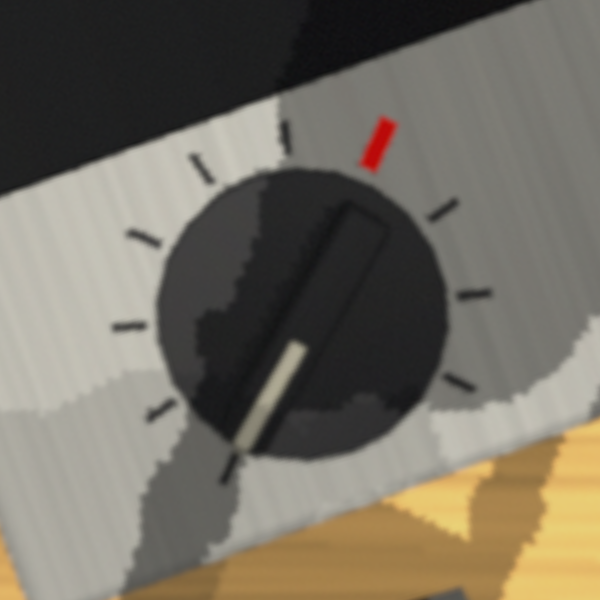

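drive_tool(
  deltas=[
    {"linear":[5,3,0],"twist":7,"claw":0},
    {"linear":[10,6,0],"twist":14,"claw":0},
    {"linear":[15,9,0],"twist":21,"claw":0},
    {"linear":[20,12,0],"twist":28,"claw":0},
    {"linear":[25,15,0],"twist":35,"claw":0},
    {"linear":[30,18,0],"twist":42,"claw":0},
    {"linear":[35,21,0],"twist":49,"claw":0},
    {"linear":[40,24,0],"twist":56,"claw":0},
    {"linear":[45,27,0],"twist":63,"claw":0},
    {"linear":[50,30,0],"twist":70,"claw":0},
    {"linear":[55,32,0],"twist":77,"claw":0},
    {"linear":[60,34,0],"twist":84,"claw":0},
  ],
)

```text
clock: 5.27
position: [0.5055, -0.0715, 0.1969]
ee_rot: [-0.0, 0.638, 0.77, -0.0]
contact_force: [-1.2, 0.3, 0.2]
width: -0.0003
gripper_force: 0.0
```

drive_tool(
  deltas=[
    {"linear":[0,0,0],"twist":7,"claw":0},
    {"linear":[0,0,0],"twist":14,"claw":0},
    {"linear":[0,0,0],"twist":21,"claw":0},
    {"linear":[0,0,0],"twist":28,"claw":0},
    {"linear":[0,0,0],"twist":35,"claw":0},
    {"linear":[0,0,0],"twist":42,"claw":0},
    {"linear":[0,0,0],"twist":49,"claw":0},
    {"linear":[0,0,-20],"twist":52,"claw":0},
    {"linear":[0,0,-45],"twist":52,"claw":0},
    {"linear":[0,0,-60],"twist":52,"claw":0},
    {"linear":[0,0,-60],"twist":52,"claw":0},
    {"linear":[0,0,-60],"twist":52,"claw":0},
  ],
)

```text
clock: 6.27
position: [0.5046, -0.0713, 0.1365]
ee_rot: [-0.001, 0.239, 0.971, -0.0]
contact_force: [-0.7, -0.1, 0.5]
width: -0.0001
gripper_force: 0.0
```

```bash
python3 - <<'E'
from h import *
s=sensors.get_state(); print(s["position"],s["qpos"],np.degrees(2*np.arctan2(s["ee_rot"][2],s["ee_rot"][1])))
cv2.imwrite("pics/w3.png",eyes.get_image("wrist")[:,:,::-1])
E
```

```text
[ 0.50458843 -0.0712918   0.13647477] [-2.76900905e-01  2.64798970e-01  1.80507541e+00 -1.08669582e-04
  1.07390476e+00 -1.36540543e+00] 152.36968939649302
```

View pics/w3.png

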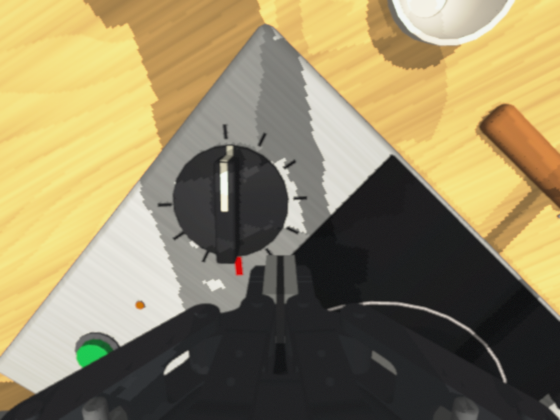

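The bar stands vertical in the image, and the finger is to the right of its non-index (red) end, which is the correct pushing side. I'll go down and close in.

drive_tool(
  deltas=[
    {"linear":[0,0,-20],"twist":0,"claw":0},
    {"linear":[0,0,-38],"twist":0,"claw":0},
    {"linear":[0,0,-46],"twist":0,"claw":0},
    {"linear":[0,0,-46],"twist":0,"claw":0},
    {"linear":[-2,-4,-46],"twist":0,"claw":0},
    {"linear":[-4,-8,-46],"twist":0,"claw":0},
    {"linear":[-6,-11,-46],"twist":0,"claw":0},
    {"linear":[-7,-13,-46],"twist":0,"claw":0},
    {"linear":[-7,-13,-46],"twist":0,"claw":0},
  ],
)

```text
clock: 7.07
position: [0.4989, -0.0838, 0.0924]
ee_rot: [0.002, 0.239, 0.971, 0.001]
contact_force: [2.1, 2.5, 3.1]
width: -0.0002
gripper_force: 1.8
```

```bash
cat > arc.py <<'E'
import numpy as np
A=np.array([472.7,-90.5])
def P(psi,d,r=20):
    a=np.radians(-28-psi); u=np.array([np.cos(a),np.sin(a)]); n=np.array([-u[1],u[0]]); return A+r*u+d*n
E
python3 - <<'E'
from arc import *
print(P(0,17.3))
d=14
for p0 in (0,72,144):
    pts=range(p0+6,p0+73,6); print([(p-p0,*np.round(P(p,d)-(P(p0,d) if p0 else P(0,17.3))).astype(int)) for p in pts])
E
```

```text
[498.48080989 -84.6144379 ]
[(6, np.int64(-1), np.int64(-5)), (12, np.int64(-1), np.int64(-8)), (18, np.int64(-2), np.int64(-11)), (24, np.int64(-2), np.int64(-13)), (30, np.int64(-3), np.int64(-15)), (36, np.int64(-4), np.int64(-18)), (42, np.int64(-6), np.int64(-20)), (48, np.int64(-7), np.int64(-22)), (54, np.int64(-9), np.int64(-24)), (60, np.int64(-11), np.int64(-25)), (66, np.int64(-13), np.int64(-27)), (72, np.int64(-15), np.int64(-28))]
[(6, np.int64(-2), np.int64(-1)), (12, np.int64(-5), np.int64(-2)), (18, np.int64(-7), np.int64(-2)), (24, np.int64(-10), np.int64(-2)), (30, np.int64(-12), np.int64(-2)), (36, np.int64(-15), np.int64(-2)), (42, np.int64(-17), np.int64(-1)), (48, np.int64(-20), np.int64(0)), (54, np.int64(-22), np.int64(1)), (60, np.int64(-24), np.int64(2)), (66, np.int64(-26), np.int64(4)), (72, np.int64(-28), np.int64(5))]
[(6, np.int64(-2), np.int64(2)), (12, np.int64(-3), np.int64(4)), (18, np.int64(-4), np.int64(6)), (24, np.int64(-5), np.int64(9)), (30, np.int64(-6), np.int64(11)), (36, np.int64(-6), np.int64(14)), (42, np.int64(-7), np.int64(16)), (48, np.int64(-6), np.int64(19)), (54, np.int64(-6), np.int64(21)), (60, np.int64(-5), np.int64(24)), (66, np.int64(-5), np.int64(26)), (72, np.int64(-3), np.int64(28))]
```

drive_tool(
  deltas=[
    {"linear":[2,4,0],"twist":0,"claw":0},
    {"linear":[2,4,5],"twist":0,"claw":0},
    {"linear":[2,4,5],"twist":0,"claw":0},
    {"linear":[0,0,5],"twist":0,"claw":0},
    {"linear":[-1,-2,5],"twist":0,"claw":0},
    {"linear":[-1,-2,5],"twist":0,"claw":0},
    {"linear":[-1,-2,5],"twist":0,"claw":0},
  ],
)

```text
clock: 7.65
position: [0.4969, -0.0853, 0.0964]
ee_rot: [0.0, 0.239, 0.971, 0.001]
contact_force: [2.0, 3.0, -0.2]
width: 0.0002
gripper_force: 2.0
```

```bash
python3 - <<'E'
from arc import *
d=15.5
for p0 in (0,72,):
    print([(p-p0,*[int(v) for v in np.round(P(p,d)-P(p0,d))]) for p in range(p0+6,p0+73,6)])
E
```

```text
[(6, 0, -3), (12, 0, -5), (18, 0, -8), (24, 0, -11), (30, -1, -13), (36, -2, -15), (42, -4, -18), (48, -5, -20), (54, -7, -22), (60, -9, -24), (66, -11, -25), (72, -13, -27)]
[(6, -2, -1), (12, -5, -2), (18, -7, -3), (24, -10, -3), (30, -13, -3), (36, -15, -3), (42, -18, -2), (48, -21, -1), (54, -23, 0), (60, -25, 1), (66, -27, 3), (72, -29, 4)]
```

drive_tool(
  deltas=[
    {"linear":[0,-3,0],"twist":-6,"claw":0},
    {"linear":[0,-5,0],"twist":-12,"claw":0},
    {"linear":[0,-8,0],"twist":-18,"claw":0},
    {"linear":[0,-11,0],"twist":-24,"claw":0},
    {"linear":[-1,-13,0],"twist":-30,"claw":0},
    {"linear":[-2,-15,0],"twist":-36,"claw":0},
    {"linear":[-4,-18,0],"twist":-42,"claw":0},
    {"linear":[-5,-20,0],"twist":-48,"claw":0},
    {"linear":[-7,-22,0],"twist":-54,"claw":0},
    {"linear":[-9,-24,0],"twist":-60,"claw":0},
    {"linear":[-11,-25,0],"twist":-66,"claw":0},
    {"linear":[-13,-27,0],"twist":-72,"claw":0},
  ],
)

```text
clock: 8.65
position: [0.4857, -0.1134, 0.0969]
ee_rot: [0.002, 0.765, 0.644, 0.001]
contact_force: [4.4, 1.4, 0.7]
width: 0.0001
gripper_force: 1.9
```

```bash
cat >> arc.py <<'E'
def where():
    from rig import sensors
    s=sensors.get_state(); v=s["position"][:2]*1e3-A; yaw=np.degrees(2*np.arctan2(s["ee_rot"][2],s["ee_rot"][1]))
    a=np.radians(yaw+180); u=np.array([np.cos(a),np.sin(a)]); n=np.array([-u[1],u[0]])
    print("t",s["clock"],"yaw",yaw,"r",v@u,"d",v@n,"F",s["contact_force"],"Fn",s["contact_force"][:2]@n,"q6",s["qpos"][5])
E
python3 - <<'E'
from arc import *
where()
from h import *
cv2.imwrite("pics/w4.png",eyes.get_image("wrist")[:,:,::-1])
E
```

```text
t 8.65 yaw 80.11708483123674 r 20.337172605907643 d 16.73730545846643 F [4.39844902 1.40036211 0.71229244] Fn 4.092826813206784 q6 -0.19689653769749793
```

View pics/w4.png

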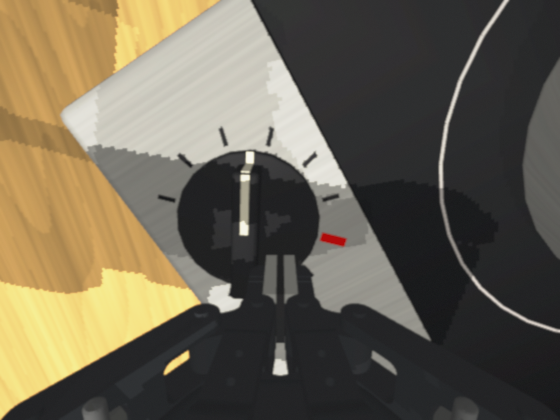

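The dial follows the finger: the index is up in the image at (247,160), and red is about 105° further clockwise at (333,240). I'll carry on.

drive_tool(
  deltas=[
    {"linear":[-2,-1,0],"twist":-6,"claw":0},
    {"linear":[-5,-2,0],"twist":-12,"claw":0},
    {"linear":[-7,-3,0],"twist":-18,"claw":0},
    {"linear":[-10,-3,0],"twist":-24,"claw":0},
    {"linear":[-13,-3,0],"twist":-30,"claw":0},
    {"linear":[-15,-3,0],"twist":-36,"claw":0},
    {"linear":[-18,-2,0],"twist":-42,"claw":0},
    {"linear":[-21,-1,0],"twist":-48,"claw":0},
    {"linear":[-23,0,0],"twist":-54,"claw":0},
    {"linear":[-25,1,0],"twist":-60,"claw":0},
    {"linear":[-27,3,0],"twist":-66,"claw":0},
    {"linear":[-29,4,0],"twist":-72,"claw":0},
  ],
)

```text
clock: 9.7
position: [0.4551, -0.1105, 0.0973]
ee_rot: [0.002, 0.997, 0.073, 0.001]
contact_force: [-0.1, -1.4, 5.7]
width: -0.0001
gripper_force: 4.0
```

```bash
python3 - <<'E'
from arc import *
where()
from h import *
m,im,o,k=top("pics/t2.png",A/1e3)
d=15.5
print([(p-144,*[int(v) for v in np.round(P(p,d)-P(144,d))]) for p in range(150,184,6)])
E
```

```text
t 9.7 yaw 8.339606737527943 r 20.284785836254603 d 17.277961567724862 F [-0.11113004 -1.40304054  5.67783986] Fn 1.372086132443302 q6 1.043273616116543
9.7 [ 0.45513571 -0.11053737  0.097329  ] [2.14127735e-03 9.97350502e-01 7.27123942e-02 5.46175207e-04]
[(6, -2, 2), (12, -3, 4), (18, -5, 6), (24, -6, 9), (30, -7, 11), (36, -7, 14)]
```

View pics/t2.png

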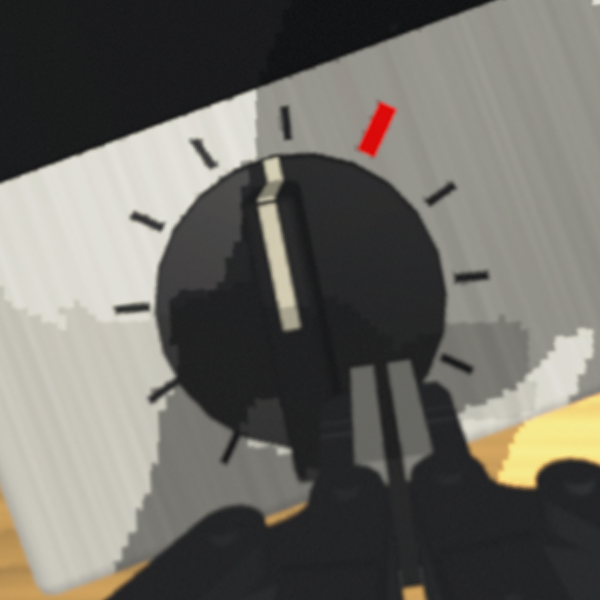

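The index tip is at (272,160) with the centre near (301,300), so about 36° remain. The z force suggests the finger's shoulder is on the bar edge. I'll lift 2 mm and push about 28° more.

drive_tool(
  deltas=[
    {"linear":[0,-1,2],"twist":0,"claw":0},
    {"linear":[0,0,2],"twist":0,"claw":0},
    {"linear":[-2,2,2],"twist":-6,"claw":0},
    {"linear":[-3,4,2],"twist":-12,"claw":0},
    {"linear":[-5,6,2],"twist":-18,"claw":0},
    {"linear":[-6,9,2],"twist":-24,"claw":0},
    {"linear":[-7,11,2],"twist":-29,"claw":0},
    {"linear":[-7,11,2],"twist":-29,"claw":0},
  ],
)

```text
clock: 10.42
position: [0.4471, -0.0981, 0.0984]
ee_rot: [0.001, 0.984, -0.178, -0.0]
contact_force: [-1.4, -2.7, 2.7]
width: 0.0
gripper_force: 1.6
```

```bash
cat >> h.py <<'E'
def index_angle(fn,A,N=600):
    m,im,o,k=top(fn,A)
    hsv=cv2.cvtColor(o,cv2.COLOR_RGB2HSV); c=N/2
    yy,xx=np.mgrid[:N,:N]; rr=np.hypot(xx-c,yy-c)/k; an=np.degrees(np.arctan2(-(xx-c),-(yy-c)))  # world angle
    w=(hsv[...,2]>130)&(rr>32.5e-3)&(rr<35.5e-3)&(abs(an)<60)
    r=((hsv[...,0]<6)|(hsv[...,0]>174))&(hsv[...,1]>150)&(hsv[...,2]>100)&(abs(an)<80)
    g=hsv[...,2][(rr>33e-3)&(rr<35e-3)]
    print("index",an[w].mean(),w.sum(),an[w].std(),"red",an[r].mean(),r.sum())
E
python3 - <<'E'
from arc import *
where()
from h import *
index_angle("pics/t3.png",A/1e3)
E
```

```text
t 10.4167 yaw -20.51824031095434 r 21.331373684356304 d 16.12330005717982 F [-1.41453349 -2.69777782  2.67608453] Fn 3.0224344030370234 q6 1.5632473338992663
10.4167 [ 0.44707057 -0.09812368  0.09837547] [ 8.10983701e-04  9.84011975e-01 -1.78100110e-01 -3.54241511e-04]
index -18.798758432600465 181 1.84853362686245 red -25.63746857425045 952
```

View pics/t3.png

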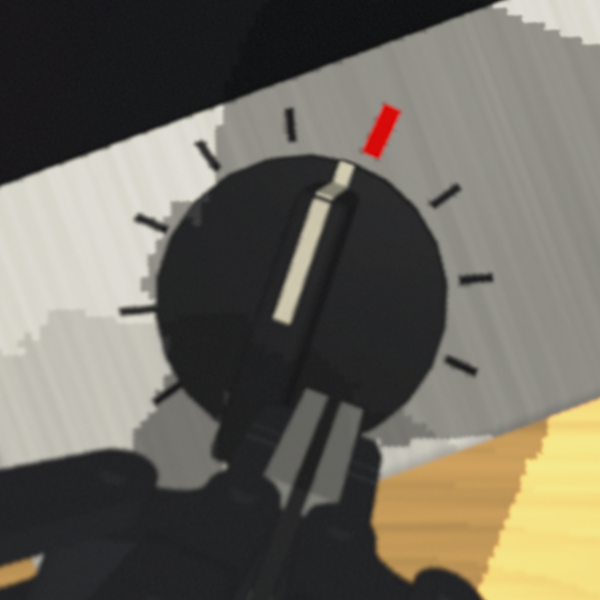

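The index (343,170) is about 6° short of red. I'll nudge it.

drive_tool(
  deltas=[
    {"linear":[0,1,0],"twist":-2,"claw":0},
    {"linear":[0,2,0],"twist":-4,"claw":0},
    {"linear":[0,2,0],"twist":-4,"claw":0},
    {"linear":[0,2,0],"twist":-4,"claw":0},
  ],
)

```text
clock: 10.8
position: [0.4468, -0.0959, 0.0983]
ee_rot: [0.0, 0.977, -0.211, -0.001]
contact_force: [-3.1, -2.4, 5.5]
width: -0.0001
gripper_force: 2.4
```

```bash
cat > fine.py <<'E'
# fit axis + orientation from the scale lines is overkill: fit skirt circle, then compare index and red about it
from arc import *; from h import *
def meas(fn):
    m,im,o,k=top(fn,A/1e3)
    hsv=cv2.cvtColor(o,cv2.COLOR_RGB2HSV); N=600
    cir=cv2.HoughCircles(cv2.GaussianBlur(cv2.cvtColor(o,cv2.COLOR_RGB2GRAY),(5,5),0),cv2.HOUGH_GRADIENT_ALT,1,400,param1=150,param2=.5,minRadius=140,maxRadius=154)
    print("circle",cir)
    c=cir[0,0,:2] if cir is not None else np.array([301,301.])
    Ax=A/1e3+np.array([-(c[1]-300),-(c[0]-300)])/k/1.0
    yy,xx=np.mgrid[:N,:N]; dx,dy=-(yy-c[1]),-(xx-c[0]); rr=np.hypot(dx,dy)/k; an=np.degrees(np.arctan2(dy,dx))
    w=(hsv[...,2]>130)&(rr>32.5e-3)&(rr<35.5e-3)&(abs(an)<60)
    r=((hsv[...,0]<6)|(hsv[...,0]>174))&(hsv[...,1]>150)&(hsv[...,2]>100)&(abs(an)<80)
    H=cv2.getPerspectiveTransform  # red lies 8 mm lower: reproject its centroid
    cx,cy=xx[r].mean(),yy[r].mean(); X=np.array([A[0]/1e3-(cy-300)/k,A[1]/1e3-(cx-300)/k,.073])
    R=onz(m,proj(m,X),.065)[:2]-Ax
    print("axis",Ax,"index",an[w].mean(),w.sum(),"red",np.degrees(np.arctan2(R[1],R[0])),"r",np.hypot(*R))
E
python3 - <<'E'
from fine import *
where(); meas("pics/t4.png")
E
```

```text
t 10.8 yaw -24.39049241264502 r 21.34614701553281 d 15.56773997439543 F [-3.05250164 -2.41939773  5.51928713] Fn 3.464012443845631 q6 1.634246190137096
10.8 [ 0.4468302  -0.09586339  0.09826759] [ 3.89708285e-04  9.77433007e-01 -2.11243610e-01 -8.37651125e-04]
circle [[[300.      300.      146.07458]]]
axis [ 0.4727 -0.0905] index -23.962804749907992 182 red -24.88725966580354 r 0.04642453564682177
```

drive_tool(
  deltas=[
    {"linear":[0,-1,1],"twist":0,"claw":0},
    {"linear":[-2,-4,2],"twist":0,"claw":0},
    {"linear":[-6,-14,4],"twist":0,"claw":0},
    {"linear":[-6,-14,30],"twist":0,"claw":0},
    {"linear":[-6,-14,65],"twist":7,"claw":0},
    {"linear":[-6,-10,100],"twist":14,"claw":0},
    {"linear":[-4,-5,100],"twist":21,"claw":0},
    {"linear":[-2,0,100],"twist":28,"claw":0},
    {"linear":[-2,0,100],"twist":35,"claw":0},
    {"linear":[-2,0,100],"twist":41,"claw":0},
    {"linear":[-2,0,100],"twist":41,"claw":0},
    {"linear":[-2,0,100],"twist":41,"claw":0},
  ],
)

```text
clock: 11.85
position: [0.4454, -0.0959, 0.1982]
ee_rot: [-0.0, 0.99, 0.141, -0.0]
contact_force: [0.4, -0.4, 0.6]
width: 0.0001
gripper_force: 0.0
```

drive_tool(
  deltas=[
    {"linear":[0,0,0],"twist":0,"claw":0},
    {"linear":[0,0,0],"twist":0,"claw":0},
  ],
)

```text
clock: 12.02
position: [0.4455, -0.0958, 0.1982]
ee_rot: [-0.0, 0.99, 0.142, -0.0]
contact_force: [-0.9, 0.4, -0.8]
width: 0.0001
gripper_force: 0.0
```

```bash
python3 - <<'E'
from fine import *
meas("pics/t5.png")
E
```

```text
12.0167 [ 0.4455078  -0.09584241  0.1982321 ] [-5.90678158e-05  9.89869919e-01  1.41977250e-01 -2.58866382e-05]
circle [[[295.      300.      145.96004]]]
axis [ 0.4727  -0.08925] index -25.10373576314116 176 red -26.537051510631674 r 0.04706053257836825
```

View pics/t5.png

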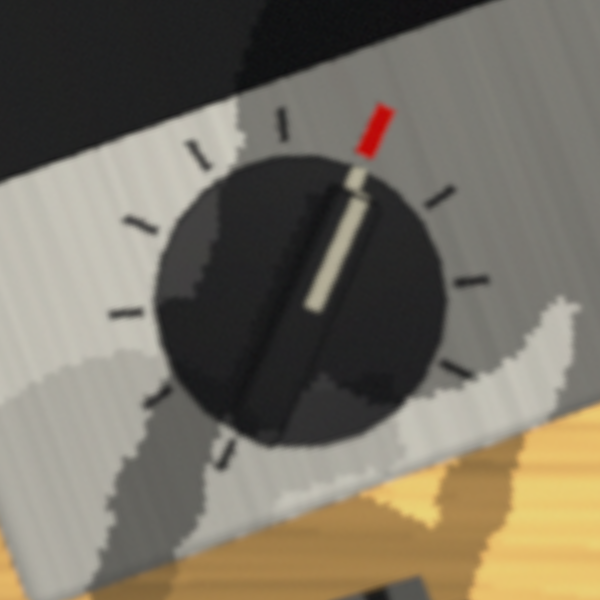

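The index (355,180) lies almost in line with the red mark (375,130). I've used up my picture views (11 in fact, one over the limit of 10), so the rest will be numeric. One precise check decides whether a small correction is worth making.

```bash
cat > dirs.py <<'E'
from h import *
def dirs(o):
    hsv=cv2.cvtColor(o,cv2.COLOR_RGB2HSV).astype(int); N=600
    yy,xx=np.mgrid[:N,:N]; rr=np.hypot(xx-300,yy-300)
    w=(hsv[...,2]>120)&(rr<125)&(yy<330)
    r=((hsv[...,0]<6)|(hsv[...,0]>174))&(hsv[...,1]>150)&(hsv[...,2]>100)&(rr<230)
    for n,k in(("white top",w),("red",r)):
        v=cv2.fitLine(np.float32(np.c_[xx[k],yy[k]]),cv2.DIST_HUBER,0,.01,.01).ravel()
        print(n,k.sum(),"deg right of up",np.degrees(np.arctan(-v[0]/v[1])),v[2:])
    e=cv2.Canny(np.uint8(hsv[...,2]),40,120); e[rr<160]=0; e[:,400:]=0
    d=np.degrees; L=cv2.HoughLines(e[:220],1,np.radians(.1),90)
    print("strip/glass edge normal deg",None if L is None else d(L[:3,0,1]))
E
python3 - <<'E'
from dirs import *
for f in("t5","t1"): dirs(cv2.imread(f"pics/{f}.png")[:,:,::-1].copy())
E
```

```text
white top 1941 deg right of up 23.372446 [335.87323 253.58208]
red 936 deg right of up 24.932522 [374.80295 130.98979]
strip/glass edge normal deg [69.7      69.899994 69.4     ]Traceback (most recent call last):
  File "<stdin>", line 2, in <module>
  File "dirs.py", line 8, in dirs
    v=cv2.fitLine(np.float32(np.c_[xx[k],yy[k]]),cv2.DIST_HUBER,0,.01,.01).ravel()
      ~~~~~~~~~~~^^^^^^^^^^^^^^^^^^^^^^^^^^^^^^^^^^^^^^^^^^^^^^^^^^^^^^^^^
cv2.error: OpenCV(4.12.0) /io/opencv/modules/imgproc/src/linefit.cpp:50: error: (-215:Assertion failed) count > 0 in function 'fitLine2D_wods'
```

Index and red differ by about 1.5° by every measure. There's plenty of time, so I'll make one small corrective nudge.

drive_tool(
  deltas=[
    {"linear":[-4,-10,0],"twist":-7,"claw":0},
    {"linear":[-4,-14,0],"twist":-14,"claw":0},
    {"linear":[-4,-14,0],"twist":-21,"claw":0},
    {"linear":[-4,-14,0],"twist":-28,"claw":0},
    {"linear":[-4,-14,-20],"twist":-35,"claw":0},
    {"linear":[-4,-14,-50],"twist":-42,"claw":0},
    {"linear":[-4,-14,-80],"twist":-42,"claw":0},
    {"linear":[-4,-14,-98],"twist":-42,"claw":0},
    {"linear":[-4,-14,-98],"twist":-42,"claw":0},
    {"linear":[-1,-7,-98],"twist":-42,"claw":0},
    {"linear":[1,-2,-98],"twist":-42,"claw":0},
    {"linear":[1.5,-1,-98],"twist":-42,"claw":0},
  ],
)

```text
clock: 13.07
position: [0.4487, -0.0962, 0.1018]
ee_rot: [0.0, 0.975, -0.221, 0.002]
contact_force: [-0.3, -0.5, 0.5]
width: 0.0001
gripper_force: 0.0
```

drive_tool(
  deltas=[
    {"linear":[0.4,0.8,0],"twist":0,"claw":0},
    {"linear":[0.8,1.5,0],"twist":0,"claw":0},
    {"linear":[0.8,1.5,0],"twist":0,"claw":0},
    {"linear":[0.8,1.5,0],"twist":0,"claw":0},
  ],
)

```text
clock: 13.4
position: [0.4481, -0.0952, 0.1008]
ee_rot: [0.0, 0.975, -0.221, 0.0]
contact_force: [-0.4, -0.9, -0.6]
width: 0.0002
gripper_force: 0.0
```

```bash
python3 - <<'E'
from fine import *
from dirs import dirs
where(); meas("pics/t6.png"); dirs(cv2.imread("pics/t6.png")[:,:,::-1].copy())
E
```

```text
t 13.4 yaw -25.564558261368784 r 20.17041662299222 d 14.86137265786918 F [-0.40298981 -0.89713353 -0.57608161] Fn 0.983205134793689 q6 1.6558394957359146
13.4 [ 0.44809118 -0.09520234  0.10078151] [ 1.59335689e-04  9.75217721e-01 -2.21246861e-01  4.45400163e-04]
circle [[[303.      306.      149.09975]]]
axis [ 0.4712  -0.09125] index -21.906744055538677 179 red -23.317976521572103 r 0.047506869778710166
white top 2569 deg right of up 25.463713 [309.6735  254.38895]
red 955 deg right of up 24.54366 [381.73154 131.14748]
strip/glass edge normal deg [69.799995 69.59999 ]
```

drive_tool(
  deltas=[
    {"linear":[0.2,0.5,0],"twist":0,"claw":0},
    {"linear":[0.4,0.9,0],"twist":0,"claw":0},
    {"linear":[0.4,0.9,0],"twist":0,"claw":0},
  ],
)

```text
clock: 13.7
position: [0.4483, -0.0943, 0.1003]
ee_rot: [0.0, 0.975, -0.221, -0.0]
contact_force: [0.5, -0.7, 0.2]
width: 0.0001
gripper_force: 0.0
```

```bash
python3 - <<'E'
from fine import *
where(); meas("pics/t7.png")
E
```

```text
t 13.7 yaw -25.586175048125348 r 20.415827839299983 d 13.962632671060103 F [ 0.45566272 -0.72922916  0.15612588] Fn 0.46093237266840226 q6 1.658079371576876
13.7 [ 0.4482562  -0.09427647  0.10031152] [ 3.09739920e-05  9.75176075e-01 -2.21430848e-01 -4.44392217e-05]
circle [[[303.      303.      146.59631]]]
axis [ 0.47195 -0.09125] index -22.39987670740324 183 red -23.68533530391407 r 0.046816504048872415
```

drive_tool(
  deltas=[
    {"linear":[0.2,0.5,0],"twist":0,"claw":0},
    {"linear":[0.4,0.9,0],"twist":0,"claw":0},
    {"linear":[0.4,0.9,0],"twist":0,"claw":0},
  ],
)

```text
clock: 14.0
position: [0.4486, -0.0935, 0.1003]
ee_rot: [0.0, 0.975, -0.221, -0.0]
contact_force: [0.2, -1.4, -0.4]
width: 0.0003
gripper_force: 0.3
```

```bash
python3 - <<'E'
from fine import *
where(); meas("pics/t8.png")
E
```

```text
t 14.0 yaw -25.56654897580859 r 20.47232286335285 d 13.076181145157884 F [ 0.15852204 -1.44938917 -0.4359435 ] Fn 1.2390600643016823 q6 1.6602437424248615
14.0 [ 0.44858909 -0.0934608   0.10027478] [ 2.08360074e-04  9.75213957e-01 -2.21263821e-01 -1.30814966e-04]
circle [[[297.      304.      146.96324]]]
axis [ 0.4717  -0.08975] index -24.523765619465436 186 red -25.217060864489618 r 0.04764607632724818
```

drive_tool(
  deltas=[
    {"linear":[0.2,0.4,0],"twist":0,"claw":0},
    {"linear":[0.3,0.7,0],"twist":0,"claw":0},
    {"linear":[0.3,0.7,0],"twist":0,"claw":0},
  ],
)

```text
clock: 14.3
position: [0.4487, -0.093, 0.1003]
ee_rot: [0.0, 0.975, -0.221, -0.0]
contact_force: [-0.5, -2.6, -0.1]
width: 0.0003
gripper_force: 1.4
```

```bash
python3 - <<'E'
from fine import *
where(); meas("pics/t9.png")
E
```

```text
t 14.3 yaw -25.555294813669352 r 20.552944186038 d 12.577131046898707 F [-0.5273195  -2.61695682 -0.08337313] Fn 2.588414457848157 q6 1.6618905959945065
14.3 [ 0.44873222 -0.09298053  0.10029361] [ 4.46299833e-04  9.75235593e-01 -2.21168022e-01 -2.10959312e-04]
circle [[[301.      300.      145.94774]]]
axis [ 0.4727  -0.09075] index -24.523765619465436 186 red -24.625174998526163 r 0.04629678238728861
```

```bash
python3 - <<'E'
from h import *
for f in("t4","t5","t6","t7","t8","t9"):
    o=cv2.imread(f"pics/{f}.png")[:,:,::-1].copy(); hsv=cv2.cvtColor(o,cv2.COLOR_RGB2HSV)
    for c in((301,300),):
        yy,xx=np.mgrid[:600,:600]; an=np.degrees(np.arctan2(xx-c[0],c[1]-yy)); rr=np.hypot(xx-c[0],yy-c[1])
        w=(hsv[...,2]>130)&(rr>128)&(rr<142)&(abs(an)<60)
        r=((hsv[...,0]<6)|(hsv[...,0]>174))&(hsv[...,1]>150)&(hsv[...,2]>100)&(abs(an)<80)
        print(f,c,an[w].mean(),xx[w].mean(),yy[w].mean(),an[r].mean(),xx[r].mean(),yy[r].mean())
E
```

```text
t4 (301, 300) 23.56831065585367 354.95754716981133 176.31603773584905 25.531926158996566 381.5876826722338 131.26096033402922
t5 (301, 300) 24.097460270641633 356.07106598984774 176.87817258883248 23.588587288115306 374.7606837606838 131.14423076923077
t6 (301, 300) 23.674765911990264 355.1990521327014 176.38862559241707 25.565433013083204 381.7455497382199 131.1696335078534
t7 (301, 300) 23.675042723588977 355.1924882629108 176.4037558685446 25.521636900691632 381.60105263157897 131.13052631578947
t8 (301, 300) 23.68900336487537 355.2201834862385 176.43119266055047 25.464343817247446 381.40611814345993 131.123417721519
t9 (301, 300) 24.51020790607728 357.0138888888889 177.14814814814815 25.431543091570685 381.2674418604651 131.16067653276954
```

The index has moved 0.8° and is now within about 0.6° of red. I'll retract and check numerically.

drive_tool(
  deltas=[
    {"linear":[-1,-2,0],"twist":0,"claw":0},
    {"linear":[-3,-7,0],"twist":0,"claw":0},
    {"linear":[-7,-15,0],"twist":0,"claw":0},
    {"linear":[-7,-15,30],"twist":0,"claw":0},
    {"linear":[-7,-15,65],"twist":7,"claw":0},
    {"linear":[-6,-10,97],"twist":14,"claw":0},
    {"linear":[-4,-5,97],"twist":21,"claw":0},
    {"linear":[-4,-4,97],"twist":28,"claw":0},
    {"linear":[-4,-4,97],"twist":35,"claw":0},
    {"linear":[-4,-4,97],"twist":42,"claw":0},
    {"linear":[-4,-4,97],"twist":42,"claw":0},
    {"linear":[-4,-4,97],"twist":42,"claw":0},
  ],
)

```text
clock: 15.35
position: [0.4448, -0.097, 0.1973]
ee_rot: [-0.0, 0.99, 0.141, 0.0]
contact_force: [0.3, 0.4, -0.3]
width: -0.0002
gripper_force: 0.0
```

```bash
python3 - <<'E'
from fine import *
from dirs import dirs
meas("pics/t10.png"); dirs(cv2.imread("pics/t10.png")[:,:,::-1].copy())
E
```

```text
15.35 [ 0.4447591  -0.09698252  0.19731969] [-4.49542451e-05  9.90006642e-01  1.41020716e-01  6.06369055e-05]
circle [[[298.      306.      146.03737]]]
axis [ 0.4712 -0.09  ] index -25.05215618949533 156 red -24.969279926848102 r 0.04816725266576096
white top 1932 deg right of up 24.317137 [336.5107  253.86046]
red 930 deg right of up 24.463371 [375.115   130.96745]
strip/glass edge normal deg [69.7 69.5]
```

Index and red now agree to about 0.1–0.6°, and nothing is touching.

```bash
python3 -c "
from rig import manip
print(manip.sign_off())"
```

```text
the job is handed in; nothing more can be done
None
```

The hob's start button was pressed fully down and released, then the dial was turned clockwise with a closed fingertip until its index was within about 0.6° of the red line; the job is handed in at about 15 s with nothing touched, but I viewed 11 pictures, one over the limit of 10.

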